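# Free the pipe bracket from its hold-down clamp

## Task

Two spring clamps stand on the plank. Lift the arm of the one that holds the pipe bracket (the piece with the upright U-shaped cradle) until it stays open by itself, then take the bracket out and lay it, cradle up, in the shallow steel tray without dropping it. Leave that clamp open, and leave the other clamp, which holds a flat strap, shut.

Things in the scene. Friction and masses are not known exactly. Their poses are not given: they have to be found in the camera images.
- bracket_center (a point): Aluminium pipe bracket, 42 mm high: foot plate 95 x 36 x 6 with an open-topped U cradle (30 long, 36 wide over flat upright cheeks) near its front. Point: mid-cradle, 21 above the underside. x along the plate (it reaches -20 to +75), y across the cheeks (grasp them along y from above), z up. Lies flat on a 15 mm high bed, held at x = +60; the cradle stands clear of the arm. 130 g.
- clamp_grip (a point): Grip of the clamp on the bracket: round black sleeve 14 mm thick, 56 long, along y, at the arm's end on its left (+y) side. Point: sleeve middle, 50 above the plank, free space around. Arm shut: x level towards the hinge, z up. Hinge line: along y, 95 in +x at this height. Arm: 16 wide bar centred at y = -46. z tilts from 0 (shut) to 1.6 rad (open stop, arm upright, grip 145 up).
- other_grip (a point): Grip of the second, identical clamp, on a flat 95 x 36 x 6 mm strap without cradle; same point and axes; leave it shut. Both clamps: the grip swings up and over towards the hinge; the spring pulls the arm shut below 0.9 rad and throws it fully open beyond; about 5 N at the grip lifts it. The sleeve can turn between the fingers, so the tool may stay pointing down.
- tray_in (a point): Shallow open steel tray fixed on the plank, 200 (x) by 150 (y) mm outside, 20 high, walls and floor 3 thick. Point: centre of its inner floor, 3 above the plank; x along its length, z up.
Mind the look-alikes: they are no part of the job. Leave any red look-alike of the part that bears clamp_grip alone. Leave any turquoise look-alike of the part that bears bracket_center alone.

How it is judged:
By the outcome, as a careful person would: the job done as asked, in the order asked, and still so for the second after the job is handed in, with the robot touching nothing.
It also fails if it takes over 56 s, if anything falls off the work surface, if the arm or the gripper's body presses on something with over 40 N, if the wrist force passes 120 N, or if a joint passes its speed limit or range.

## Robot

A 7-joint arm with a two-finger parallel gripper is mounted at the origin on the work surface. World frame = base frame: x ahead of the robot, y to its left, z up, the work surface at z = 0. Lengths are in m, angles in rad, forces in N, time in s.
With the tool pointing down it reaches from about 0.4 to 0.875 m from the base axis. Payload 19.3 kg.
Tool frame: the origin (TCP) lies midway between the tips of the shut fingers; the grasp point (between the pads) lies 19 mm behind it (bot.pinch_z is the distance from the TCP to the grasp point, in m); z points along the fingers, y is the line along which they close (so a half turn about z gives the same grasp; the last joint's range is limited). The gripper opens to 85 mm and grips with 20 to 120 N. Pads are 22 mm wide; open, the fingers measure 114 mm over their backs; the gripper's body (76 mm by 85 mm) begins 54 mm behind the grasp point. The pads swing forward as they close: fully open they stand 13 mm farther back than shut.
Start: joints at [-1.316, 0.521, -0.036, 1.599, 0.021, 1.021, -0.113], TCP at [0.199, 0.592, 0.231] pointing down, gripper open.
Joint ranges: [-2.91, 2.91], [-0.3, 2.13], [-1.5, 1.42], [0.17, 2.43], [-1.26, 4.41], [0.16, 1.93], [-2.52, 2.52]. Speed limits (rad/s): [1.89, 1.89, 2.39, 2.39, 3.01, 3.01, 3.01].

## Interface

Orientations are given as [roll, pitch, yaw] about the fixed x, y, z axes, in that order (R = Rz(yaw) Ry(pitch) Rx(roll)).
In Python, from workcell import observe, viewer, bot gives the robot as it stands. The module is installed in compiled form; this text tells all that it offers.
- The arm moves only by the tool play_rows, never from a script. Its argument "motion" is a list of rows, each a list of 7 numbers: the shift along the tool's x, y, z in cm, then the turn, a rotation vector about the tool's x, y, z in rad, then the opening, from -1 (shut) to 1 (fully open), so that 0 is half open. A call has exactly 5 rows; each row is the pose to reach, as a shift and turn from the pose commanded when the call began, along the tool's axes at that moment; what a row does not reach only later rows make up. A row lasts 1/10 s, in which the tool goes at most 50 mm and 8.59 degrees, less where a joint would pass 70% of its speed; a pose out of reach is approached as far as the arm can. A call with a gripper value outside its range is refused whole. The fingers move at their own pace and stop on an object; "squeeze" is the grip in N (left out, the last holds). Time passes only in rows, so rows that repeat a pose let the fingers close, or fill a call up. It gives the time, the measured TCP pose, the force, the opening and the grip force at its end, in the units of the state.
- observe(): the state, without advancing time (a new reading comes with each control period).
- viewer.grab_frame(name): name is "scene" or "side" or "wrist"; returns (picture, depth): 384x512x3 uint8, red, green, blue; 384x512 float32, m along the optical axis (not along the pixel's ray), 0 where there is no reading.
- viewer.camera_info(name): a dict with "fx", "fy", "cx", "cy" (pixels), "R" (3x3) and "t" (3): a world point X has camera coordinates R X + t. Camera axes: x right, y down, z forward; pixel columns grow to the right and rows downward; lengths in m; the calibration is good to about 2 mm. A picture is of the moment at which its call begins: read the wrist's pose just before it. camera_info takes no time and is no camera call; for the wrist camera it gives the pose at the moment of the call.
- bot.job_done(): hands the job in; it is judged then, once.
The state is a dict: "clock": time; "qpos": joint angles; "qd": joint speeds; "joint_efforts": joint torques, N m; "position": TCP position; "tool_rot": TCP orientation; "force": force on the tool from outside, world axes, zero at the start; "moment": the same for the moment, N m; "grip_width": finger opening in m; "finger_force": force on a finger pad.
Only numpy, scipy, OpenCV 4.12 (cv2) and the standard library are available. Lean on these libraries where they do the work, as an engineer would, in place of code of your own. Each camera call takes 0.05 s, during which the arm holds its last target. There are 200 camera calls.

## Working session

There is one attempt and no reset: what is moved stays moved. The work goes in short steps, Python scripts to look and compute and a tool call to move; the robot and the scene stay as the last step left them, time stands still between calls to the robot, and variables do not carry over. Pictures are saved under pics/ and viewed, at most 10 in all, crops included, and the job is handed in when it is done.

Besides the shell and the picture viewer there is one more tool, called after "Request:" as name(argument=value, ...) on one line, values as JSON. play_rows: Moves the arm, as the interface text tells. Its arguments: {"type":"object","properties":{"motion":{"type":"array"},"squeeze":{"type":"number"}},"required":["motion"]}

```bash
mkdir -p pics; python3 - <<'E'
from workcell import observe, viewer, bot
import cv2, numpy as np, pickle
s=observe(); print(s['clock'],s['position'],s['tool_rot'],s['grip_width'],bot.pinch_z)
d={}
for n in ['scene','side','wrist']:
    ci=viewer.camera_info(n); p,z=viewer.grab_frame(n); d[n]=(p,z,ci)
    cv2.imwrite(f'pics/a_{n}.png',p[:,:,::-1])
    print(n,-ci['R'].T@ci['t'],ci['R'][2],ci['fx'])
pickle.dump(d,open('d.pkl','wb'))
im=np.hstack([d['scene'][0],d['side'][0]])
E
```

```text
0.0 [0.19939667 0.59198628 0.23071446] [-3.14043978e+00  1.12479180e-04  2.81676572e+00] 0.08538242730795556 0.0187
scene [1.29913775 0.37439373 0.84784588] [-0.71991833 -0.26896055 -0.63982639] 463.15955211635014
side [ 0.14123543 -0.69462336  0.58105305] [ 0.25475749  0.79886815 -0.54489292] 383.07124328469985
wrist [0.13647023 0.6145376  0.37375505] [ 0.25327518 -0.08657774 -0.96351231] 283.31157696637257
```

View pics/a_scene.png

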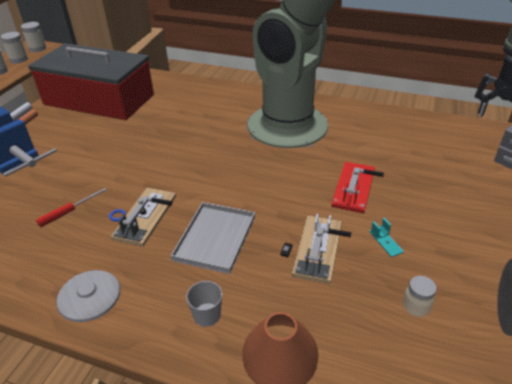

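View pics/a_side.png

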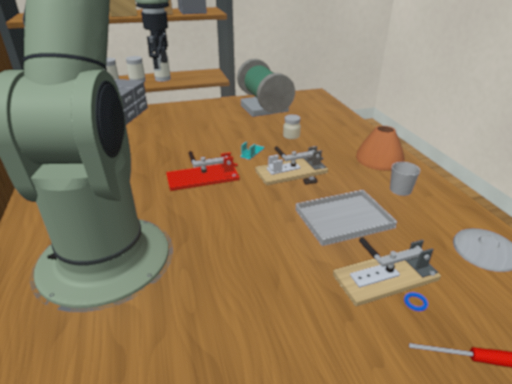

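Candidates: the bracket clamp at scene (320,245), the strap clamp at (145,215), the red look-alike clamp at (355,187) and the turquoise bracket at (385,238). By the description I choose (320,245), on bare wood with upright cheeks. I'll check it in a close crop.

```bash
cat > h.py <<'E'
import numpy as np
def pts(z,ci):
    v,u=np.indices(z.shape); c=np.stack([(u-ci['cx'])/ci['fx']*z,(v-ci['cy'])/ci['fy']*z,z],-1)
    return (c-ci['t'])@ci['R']
def proj(X,ci):
    c=np.asarray(X)@ci['R'].T+ci['t']; return np.stack([c[...,0]/c[...,2]*ci['fx']+ci['cx'],c[...,1]/c[...,2]*ci['fy']+ci['cy']],-1)
def ray(u,v,ci,h):
    d=ci['R'].T@np.array([(u-ci['cx'])/ci['fx'],(v-ci['cy'])/ci['fy'],1]); o=-ci['R'].T@ci['t']
    return o+d*(h-o[2])/d[2]
E
python3 - <<'E'
import pickle,cv2,numpy as np
from h import *
d=pickle.load(open('d.pkl','rb'))
p,z,ci=d['scene']
a=cv2.resize(p[195:290,280:360],(400,475),interpolation=cv2.INTER_CUBIC)
p2,z2,c2=d['side']
b=cv2.resize(p2[140:190,250:335],(400,235),interpolation=cv2.INTER_CUBIC)
im=np.zeros((475,800,3),np.uint8); im[:,:400]=a; im[:235,400:]=b
cv2.imwrite('pics/b.png',im[:,:,::-1])
P=pts(z,ci)
for n,(u,v) in dict(grip=(340,234),cradle=(320,225),plank=(300,270),tray=(215,235),strapgrip=(160,200)).items(): print(n,P[v,u].round(3))
# tray corners
for n in ['scene']:
    for u,v in [(205,204),(255,210),(222,270),(173,258)]: print(ray(u,v,ci,.02).round(3))
E
```

```text
grip [0.507 0.285 0.054]
cradle [0.464 0.228 0.026]
plank [0.613 0.218 0.017]
tray [ 0.563 -0.019  0.006]
strapgrip [ 0.537 -0.182  0.057]
[ 0.478 -0.084  0.02 ]
[0.457 0.051 0.02 ]
[0.674 0.048 0.02 ]
[ 0.677 -0.076  0.02 ]
```

View pics/b.png

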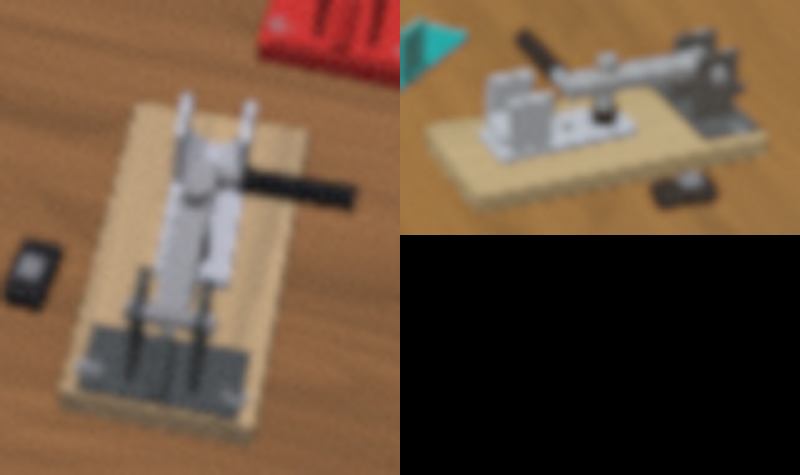

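The crop confirms it: the clamp at scene (320,245) holds an aluminium piece with two upright cheeks, and its black grip is at (340,234). Next I'll measure the bed, sleeve, cheeks and tray.

```bash
cat >> h.py <<'E'
from scipy.spatial.transform import Rotation as Ro
def goal(s,xyz,yaw):
    """shift (cm) and rotvec in the tool frame from state s to a tool-down pose"""
    R0=Ro.from_euler('xyz',s['tool_rot']); R1=Ro.from_euler('xyz',[np.pi,0,yaw])
    return (R0.inv().apply(np.array(xyz)-s['position'])*100).round(2),(R0.inv()*R1).as_rotvec().round(3)
E
python3 - <<'E'
import pickle,cv2,numpy as np
from h import *
from workcell import observe
d=pickle.load(open('d.pkl','rb'))
def rect(Q,n):
    r=cv2.minAreaRect((Q[:,:2]*1000).astype(np.float32)); print(n,len(Q),np.round(r[0],1),np.round(r[1],1),round(r[2],1))
for n in ['scene','side']:
    p,z,ci=d[n]; P=pts(z,ci); hsv=cv2.cvtColor(p,cv2.COLOR_RGB2HSV); x,y,h=P[...,0],P[...,1],P[...,2]; ok=z>0
    box=ok&(abs(x-.54)<.13)&(abs(y-.235)<.1)
    wood=box&(abs(h-.015)<.005); rect(P[wood],n+' bed')
    sl=box&(hsv[...,2]<70)&(h>.04)&(x<.55); Q=P[sl]; 
    if len(Q)>5: rect(Q,n+' sleeve'); print(Q.mean(0).round(4),Q[:,2].max())
    ch=box&(h>.049)&(x<.49)&~sl; Q=P[ch]; print('cheek',len(Q),np.round(Q[::3],3).tolist()[:14])
    t=ok&(abs(x-.565)<.16)&(abs(y+.015)<.12)&(h>.012)&(h<.03); rect(P[t],n+' tray rim')
s=observe(); print(s['clock'],goal(s,[.47,.285,.22],np.pi/2))
E
```

```text
scene bed 1570 [524.9 217.5] [204.4 129.4] 4.8
scene sleeve 86 [502.3 281.5] [10.9 52. ] 6.3
[0.5034 0.2823 0.0552] 0.059835820085199436
cheek 47 [[0.46, 0.214, 0.057], [0.463, 0.215, 0.056], [0.455, 0.249, 0.059], [0.457, 0.247, 0.057], [0.468, 0.219, 0.055], [0.474, 0.218, 0.057], [0.462, 0.25, 0.055], [0.476, 0.221, 0.056], [0.461, 0.251, 0.051], [0.474, 0.221, 0.051], [0.484, 0.218, 0.055], [0.475, 0.251, 0.057], [0.481, 0.25, 0.059], [0.484, 0.221, 0.05]]
scene tray rim 573 [567.2 -17.5] [206.3 151.1] 3.0
side bed 809 [524.7 214.9] [201.1 132.9] 4.6
side sleeve 16 [494.8 277.8] [ 4.1 36.4] 3.9
[0.4951 0.2776 0.0547] 0.0574148940557091
cheek 66 [[0.49, 0.294, 0.052], [0.476, 0.246, 0.058], [0.455, 0.246, 0.058], [0.464, 0.245, 0.057], [0.474, 0.247, 0.055], [0.483, 0.246, 0.054], [0.459, 0.241, 0.056], [0.469, 0.243, 0.054], [0.48, 0.247, 0.05], [0.457, 0.242, 0.053], [0.467, 0.246, 0.049], [0.453, 0.242, 0.051], [0.474, 0.222, 0.054], [0.48, 0.214, 0.058]]
side tray rim 709 [567.9 -20.7] [202.1 153.9] 2.7
0.15 (array([-35.44, -20.46,   1.11]), array([-1.000e-03,  1.000e-03,  1.246e+00]))
```

Request:
play_rows(motion=[[-38.4,-19.9,3.1,0,0,1.157,1],[-38.4,-19.9,3.1,0,0,1.157,1],[-38.4,-19.9,3.1,0,0,1.157,1],[-38.4,-19.9,3.1,0,0,1.157,1],[-38.4,-19.9,3.1,0,0,1.157,1]])

```text
clock: 0.65
position: [0.3737, 0.4113, 0.2134]
tool_rot: [3.141, -0.0, 2.061]
force: [0.7, 1.1, -0.1]
grip_width: 0.0856
finger_force: 0.0
```

```bash
python3 -c "
from h import *;from workcell import observe;s=observe();print(s['position'],s['tool_rot'],goal(s,[.5,.281,.2],1.66))"
```

```text
[0.37373165 0.4112587  0.21335551] [ 3.14147781e+00 -7.30802029e-05  2.06068443e+00] (array([-17.44,   5.01,   1.33]), array([ 0.   , -0.   ,  0.401]))
```

Request:
play_rows(motion=[[-17.4,5.0,1.3,0,0,0.4,1],[-17.4,5.0,1.3,0,0,0.4,1],[-17.4,5.0,1.3,0,0,0.4,1],[-17.4,5.0,1.3,0,0,0.4,1],[-17.4,5.0,1.3,0,0,0.4,1]])

```text
clock: 1.15
position: [0.5022, 0.2793, 0.2001]
tool_rot: [3.141, 0.002, 1.661]
force: [-0.6, 0.3, 0.2]
grip_width: 0.085
finger_force: 0.0
```

```bash
python3 - <<'E'
from h import *;from workcell import observe,viewer
import cv2,pickle
s=observe();ci=viewer.camera_info('wrist');p,z=viewer.grab_frame('wrist');print(s['clock'],s['position'],s['tool_rot'])
pickle.dump((p,z,ci,s),open('w1.pkl','wb'))
cv2.imwrite('pics/w1.png',p[:,:,::-1])
P=pts(z,ci);hsv=cv2.cvtColor(p,cv2.COLOR_RGB2HSV);x,y,h=P[...,0],P[...,1],P[...,2]
m=(z>0)&(hsv[...,2]<70)&(h>.04)&(h<.07)&(y>.2)&(y<.33)&(abs(x-.5)<.04)
Q=P[m];r=cv2.minAreaRect((Q[:,:2]*1000).astype(np.float32));print(len(Q),r,Q.mean(0),np.percentile(Q[:,2],[5,50,95]))
m=(z>0)&(h>.051)&(h<.065)&(x<.495)&(y<.26)&(y>.2);Q=P[m];print(len(Q),cv2.minAreaRect((Q[:,:2]*1000).astype(np.float32)),Q.mean(0))
E
```

```text
1.15 [0.50224265 0.2793417  0.2000773 ] [3.14096134e+00 2.03520287e-03 1.66064295e+00]
205 ((500.937744140625, 283.03045654296875), (9.307782173156738, 50.79467010498047), 4.877701759338379) [0.50148544 0.29030845 0.05642121] [0.05462727 0.05649373 0.05791694]
352 ((408.8084716796875, 237.02110290527344), (44.30290222167969, 171.96473693847656), 89.47886657714844) [0.46714822 0.23444764 0.05628023]
```

View pics/w1.png

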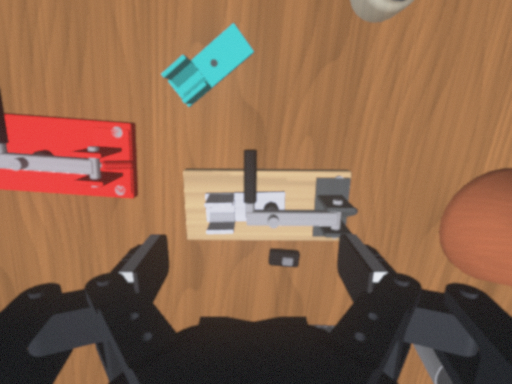

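The wrist view shows the clamp at (265,205), its grip at (250,176), the cradle at (220,212) and the hinge at (340,208). The red and turquoise look-alikes are well off to the left and top. I'll descend onto the sleeve.

Request:
play_rows(motion=[[0.5,-0.1,5,0,0,0,1],[0.5,-0.1,10,0,0,0,1],[0.5,-0.1,14,0,0,0,1],[0.5,-0.1,16.7,0,0,0,1],[0.5,-0.1,16.7,0,0,0,1]])

```text
clock: 1.7
position: [0.4955, 0.2883, 0.0303]
tool_rot: [-3.136, 0.002, 1.668]
force: [-0.3, -0.1, 0.6]
grip_width: 0.0853
finger_force: 0.0
```

Request:
play_rows(motion=[[0,0,0,0,0,0,-1],[0,0,0,0,0,0,-1],[0,0,0,0,0,0,-1],[0,0,0,0,0,0,-1],[0,0,0,0,0,0,-1]], squeeze=40)

```text
clock: 2.2
position: [0.4985, 0.2889, 0.0342]
tool_rot: [3.14, -0.001, 1.667]
force: [13.1, 1.4, 9.1]
grip_width: 0.0128
finger_force: 39.9
```

Request:
play_rows(motion=[[0,0.25,-1.14,0,0,0,-1],[0,0.45,-2.26,0,0,0,-1],[0,0.8,-3.35,0,0,0,-1],[0,1.27,-4.39,0,0,0,-1],[0,1.86,-5.36,0,0,0,-1]])

```text
clock: 2.7
position: [0.5128, 0.29, 0.0872]
tool_rot: [-3.134, 0.001, 1.668]
force: [-22.3, -1.0, 6.4]
grip_width: 0.0125
finger_force: 39.3
```

Request:
play_rows(motion=[[0,0.55,-0.9,0,0,0,-1],[0,1.35,-1.71,0,0,0,-1],[0,2.25,-2.42,0,0,0,-1],[0,3.2,-3.01,0,0,0,-1],[0,4.25,-3.49,0,0,0,-1]])

```text
clock: 3.2
position: [0.5576, 0.2943, 0.1245]
tool_rot: [-3.139, -0.0, 1.667]
force: [-17.5, -5.0, 32.6]
grip_width: 0.0123
finger_force: 43.0
```

Request:
play_rows(motion=[[0,0.6,-0.4,0,0,0,-1],[0,1.25,-0.6,0,0,0,-1],[0,1.9,-0.75,0,0,0,-1],[0,2.6,-0.8,0,0,0,-1],[0,2.6,-0.8,0,0,0,-1]])

```text
clock: 3.7
position: [0.5863, 0.2967, 0.1304]
tool_rot: [3.14, -0.0, 1.666]
force: [2.9, -1.6, 7.9]
grip_width: 0.0127
finger_force: 42.0
```

Request:
play_rows(motion=[[0,0,0,0,0,0,0],[0,0,0,0,0,0,0],[0,0,0,0,0,0,0.5],[0,0,0,0,0,0,0.5],[0,0,0,0,0,0,0.5]])

```text
clock: 4.2
position: [0.5844, 0.297, 0.1298]
tool_rot: [-3.141, 0.0, 1.667]
force: [-0.1, 0.3, 0.3]
grip_width: 0.0643
finger_force: 0.0
```

Request:
play_rows(motion=[[0,0,-5,0,0,0,1],[0,0,-9,0,0,0,1],[-2.5,-5,-9,0,0,-0.15,1],[-5.4,-9,-9,0,0,-0.3,1],[-5.4,-12,-9,0,0,-0.45,1]])

```text
clock: 4.7
position: [0.4688, 0.2284, 0.2202]
tool_rot: [-3.141, 0.001, 2.12]
force: [1.5, 1.0, -0.8]
grip_width: 0.0852
finger_force: 0.0
```

Request:
play_rows(motion=[[0,0,0,0,0,-0.15,1],[0,0,0,0,0,-0.3,1],[0,0,0,0,0,-0.45,1],[0,0,0,0,0,-0.6,1],[0,0,0,0,0,-0.75,1]])

```text
clock: 5.2
position: [0.4703, 0.2317, 0.22]
tool_rot: [3.142, 0.0, 2.873]
force: [0.0, -0.9, -0.4]
grip_width: 0.0855
finger_force: 0.0
```

Request:
play_rows(motion=[[0,0,0,0,0,-0.15,1],[0,0,0,0,0,-0.3,1],[0,0,0,0,0,-0.36,1],[0,0,0,0,0,-0.36,1],[0,0,0,0,0,-0.36,1]])

```text
clock: 5.7
position: [0.4704, 0.2316, 0.22]
tool_rot: [3.142, -0.0, -3.059]
force: [-0.7, 0.6, 0.1]
grip_width: 0.0855
finger_force: 0.0
```

```bash
python3 - <<'E'
from h import *;from workcell import observe,viewer
import cv2,pickle
s=observe();ci=viewer.camera_info('wrist');p,z=viewer.grab_frame('wrist');print(s['clock'],s['position'],s['tool_rot'])
q,zs=viewer.grab_frame('side'); qs,zz=viewer.grab_frame('scene'); cs=viewer.camera_info('scene')
cv2.imwrite('pics/w2.png',cv2.resize(np.hstack([p,q,qs]),None,fx=.52,fy=.52)[:,:,::-1])
P=pts(z,ci);x,y,h=P[...,0],P[...,1],P[...,2]
m=(z>0)&(h>.049)&(h<.065)&(x>.43)&(x<.50)&(y<.265)&(y>.2);Q=P[m];print(len(Q),cv2.minAreaRect((Q[:,:2]*1000).astype(np.float32)),Q.mean(0))
for c in (Q[Q[:,1]<.232],Q[Q[:,1]>.232]):
  if len(c)>4: print(len(c),cv2.minAreaRect((c[:,:2]*1000).astype(np.float32)))
m=(z>0)&(h>.017)&(h<.026)&(x>.43)&(x<.57)&(y<.265)&(y>.2);Q=P[m];print(len(Q),cv2.minAreaRect((Q[:,:2]*1000).astype(np.float32)))
P=pts(zz,cs);x,y,h=P[...,0],P[...,1],P[...,2]
m=(zz>0)&(h>.07)&(h<.16)&(x>.5)&(x<.65)&(y<.33)&(y>.2);print('arm',m.sum(),P[m].max(0))
cv2.imwrite('pics/w2.png',cv2.resize(np.hstack([p[:,60:460],q[60:360,200:500][:,:].copy() if 0 else cv2.resize(q[100:220,220:350],(400,384))]),(800,384))[:,:,::-1])
E
```

```text
5.7 [0.4703733  0.23156628 0.21998024] [ 3.14157014e+00 -1.81177522e-05 -3.05884875e+00]
265 ((470.5015563964844, 232.42681884765625), (29.9349308013916, 35.6617431640625), 6.2910566329956055) [0.46960906 0.23286653 0.05693877]
129 ((472.1802673339844, 217.19302368164062), (29.934642791748047, 4.995434761047363), 6.168415069580078)
136 ((468.6220703125, 247.7910614013672), (29.54630470275879, 4.524436950683594), 5.531959056854248)
1546 ((498.547607421875, 231.81365966796875), (62.057861328125, 137.37271118164062), 89.16860961914062)
arm 428 [0.6169297  0.31722401 0.15462486]
```

View pics/w2.png

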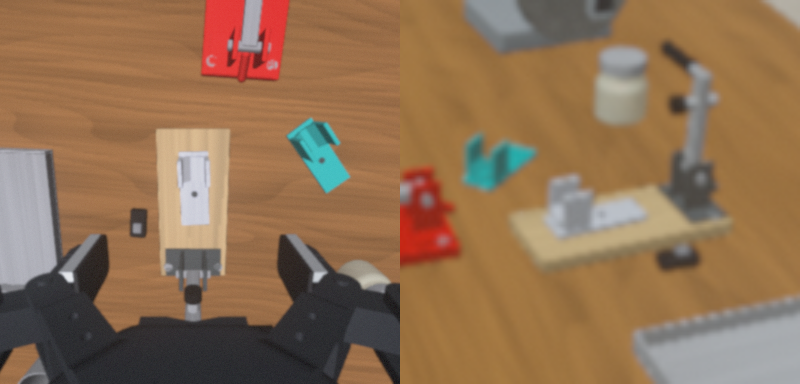

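The side crop shows the clamp arm standing upright by itself and the bracket free, with its cradle at (193,168) in the wrist half. I'll descend on the cheeks.

Request:
play_rows(motion=[[0,0.1,5,0,0,-0.02,1],[0,0.1,10,0,0,-0.02,1],[0,0.1,14.5,0,0,-0.02,1],[0,0.1,18,0,0,-0.02,1],[0,0.1,19.8,0,0,-0.02,1]])

```text
clock: 6.35
position: [0.469, 0.2321, 0.019]
tool_rot: [-3.14, -0.003, -3.037]
force: [0.8, -0.6, 1.4]
grip_width: 0.0853
finger_force: 0.0
```

Request:
play_rows(motion=[[0,0,0,0,0,0,1],[0,0,0,0,0,0,1],[0,0,0,0,0,0,-0.5],[0,0,0,0,0,0,-0.5],[0,0,0,0,0,0,-0.5]], squeeze=35)

```text
clock: 6.85
position: [0.4707, 0.2328, 0.0228]
tool_rot: [3.141, 0.001, -3.037]
force: [-0.4, 0.0, 0.9]
grip_width: 0.0438
finger_force: 0.0
```

Request:
play_rows(motion=[[0,0,0,0,0,0,-0.5],[0,0,0,0,0,0,-0.5],[0,0,-0.5,0,0,0,-0.5],[0,0,-1,0,0,0,-0.5],[0,0,-1.5,0,0,0,-0.5]])

```text
clock: 7.35
position: [0.4703, 0.2326, 0.0375]
tool_rot: [3.142, 0.0, -3.036]
force: [-0.4, -0.2, -2.1]
grip_width: 0.0353
finger_force: 35.5
```

Request:
play_rows(motion=[[0,0,-2,0,0,0,-0.5],[0,0,-5,0,0,0,-0.5],[0,0,-8,0,0,0,-0.5],[0,-2,-8.5,0,0,0,-0.5],[-0.5,-5,-8.5,0,0,0,-0.5]])

```text
clock: 7.85
position: [0.4806, 0.1846, 0.1236]
tool_rot: [3.14, 0.002, -3.034]
force: [0.2, -1.0, -1.8]
grip_width: 0.0357
finger_force: 35.6
```

Request:
play_rows(motion=[[-0.7,-4,0,0,0,0.01,-0.5],[-1.4,-8,0,0,0,0.02,-0.5],[-2.1,-12,0,0,0,0.03,-0.5],[-3,-16,0,0,0,0.04,-0.5],[-3.8,-19,0,0,0,0.055,-0.5]])

```text
clock: 8.35
position: [0.5386, -0.0043, 0.1224]
tool_rot: [-3.141, 0.0, -3.094]
force: [0.4, 1.7, -1.1]
grip_width: 0.0357
finger_force: 35.6
```

Request:
play_rows(motion=[[0,-1.5,0,0,0,0,-0.5],[0,-1.9,0,0,0,0,-0.5],[0,-1.9,0,0,0,0,-0.5],[0,-1.9,0,0,0,0,-0.5],[0,-1.9,0,0,0,0,-0.5]])

```text
clock: 8.85
position: [0.5391, -0.0191, 0.122]
tool_rot: [3.141, -0.0, -3.09]
force: [0.4, -0.6, -1.5]
grip_width: 0.0356
finger_force: 35.6
```

```bash
python3 - <<'E'
from h import *;from workcell import observe,viewer
import cv2
s=observe();ci=viewer.camera_info('wrist');p,z=viewer.grab_frame('wrist');q,_=viewer.grab_frame('side');print(s['clock'],s['position'],s['tool_rot'],s['grip_width'],goal(s,[.54,-.02,.12],np.pi+.05))
cv2.imwrite('pics/w3.png',cv2.resize(np.hstack([p,q[:,60:]]),(800,319))[:,:,::-1])
P=pts(z,ci);x,y,h=P[...,0],P[...,1],P[...,2]
m=(z>0)&(abs(x-.565)<.15)&(abs(y+.02)<.11)&(h>.012)&(h<.03);Q=P[m];print(cv2.minAreaRect((Q[:,:2]*1000).astype(np.float32)),Q.min(0),Q.max(0))
E
```

```text
8.85 [ 0.53910466 -0.01911637  0.12200598] [ 3.14118895e+00 -1.50832959e-06 -3.08956423e+00] 0.03560154138684249 (array([-0.08, -0.09,  0.2 ]), array([ 0.   , -0.   ,  0.002]))
((568.7846069335938, -18.67583465576172), (199.1307373046875, 150.173583984375), 2.8703255653381348) [ 0.46562848 -0.09823524  0.01200482] [0.66962391 0.05775012 0.02227681]
```

View pics/w3.png

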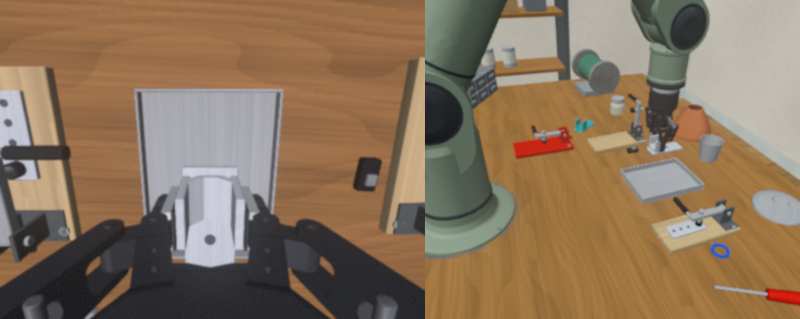

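The wrist half shows the bracket held level, cradle up at (210,215), over the tray centre. The opened clamp stays open and the strap clamp is shut. I'll lower it.

Request:
play_rows(motion=[[0,0,3,0,0,0,-0.5],[0,0,6,0,0,0,-0.5],[0,0,8.5,0,0,0,-0.5],[0,0,10,0,0,0,-0.5],[0,0,10.5,0,0,0,-0.5]])

```text
clock: 9.45
position: [0.5386, -0.0201, 0.0157]
tool_rot: [3.142, -0.002, -3.091]
force: [-0.1, 0.6, -0.5]
grip_width: 0.0357
finger_force: 35.5
```

Request:
play_rows(motion=[[0,0,0.1,0,0,0,-0.5],[0,0,0.3,0,0,0,-0.5],[0,0,0.5,0,0,0,-0.5],[0,0,0.6,0,0,0,-0.5],[0,0,0.6,0,0,0,-0.5]])

```text
clock: 9.95
position: [0.5394, -0.0205, 0.0112]
tool_rot: [-3.142, 0.0, -3.091]
force: [-0.2, 0.6, -2.3]
grip_width: 0.0356
finger_force: 35.5
```

Request:
play_rows(motion=[[0,0,0.1,0,0,0,-0.5],[0,0,0.1,0,0,0,-0.5],[0,0,0.15,0,0,0,-0.5],[0,0,0.15,0,0,0,-0.5],[0,0,0.15,0,0,0,-0.5]])

```text
clock: 10.45
position: [0.5394, -0.0205, 0.0107]
tool_rot: [-3.142, 0.001, -3.092]
force: [-7.5, 0.7, 26.0]
grip_width: 0.0357
finger_force: 39.0
```

Request:
play_rows(motion=[[0,0,-0.08,0,0,0,-0.5],[0,0,-0.08,0,0,0,-0.5],[0,0,-0.08,0,0,0,0.3],[0,0,-0.08,0,0,0,0.3],[0,0,-0.08,0,0,0,0.3]])

```text
clock: 10.95
position: [0.5392, -0.0205, 0.0101]
tool_rot: [-3.142, -0.0, -3.091]
force: [0.3, -0.2, 0.7]
grip_width: 0.0551
finger_force: 0.0
```

Request:
play_rows(motion=[[0,0,0,0,0,0,0.3],[0,0,-2,0,0,0,0.3],[0,0,-6,0,0,0,0.3],[0,0,-10,0,0,0,0.3],[0,0,-15,0,0,0,0.3]])

```text
clock: 11.45
position: [0.5384, -0.0205, 0.1609]
tool_rot: [3.142, -0.002, -3.091]
force: [1.4, -0.2, -0.4]
grip_width: 0.0556
finger_force: 0.0
```

Request:
play_rows(motion=[[0,0,-3,0,0,0,0.3],[0,0,-3,0,0,0,0.3],[0,0,-3,0,0,0,0.3],[0,0,-3,0,0,0,0.3],[0,0,-3,0,0,0,0.3]])

```text
clock: 11.95
position: [0.5387, -0.0205, 0.1891]
tool_rot: [3.142, -0.002, -3.091]
force: [0.7, -0.1, 0.2]
grip_width: 0.0556
finger_force: 0.0
```

```bash
python3 - <<'E'
from h import *;from workcell import observe,viewer
import cv2
s=observe();p,z=viewer.grab_frame('wrist');q,_=viewer.grab_frame('side');print(s['clock'],s['position'],s['force'],s['grip_width'])
cv2.imwrite('pics/w4.png',cv2.resize(np.hstack([p,q[:,60:]]),(800,319))[:,:,::-1])
E
```

```text
11.95 [ 0.53867535 -0.02046957  0.18910809] [ 0.71502801 -0.14550944  0.15405927] 0.05555203657989283
```

View pics/w4.png

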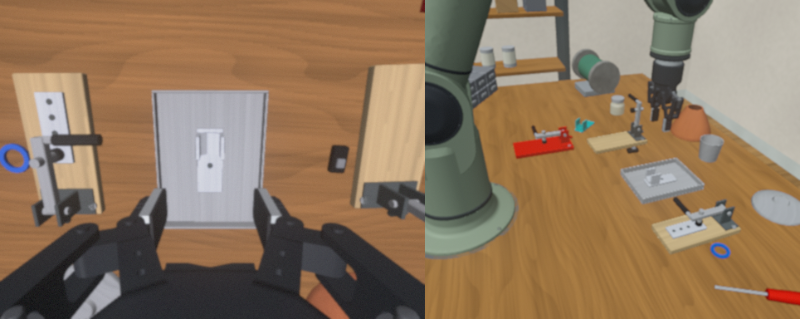

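The bracket lies flat, cradle up, in the tray at wrist (210,160). Its clamp stands open at side (636,118), and the strap clamp is still shut at (700,225).

```bash
python3 -c "
from workcell import bot;print(bot.job_done())"
```

```text
the job is handed in; nothing more can be done
None
```

I've handed the job in: the bracket lies cradle up in the tray, its clamp stands open by itself, and the strap clamp is still shut; it took about 12 s of the 56 s allowed.

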